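Switch the ovens off after the last bake

TASK

Lay the dough scraper that was left across the switch box flat in the mint crate, then switch all five white oven decks off in one drag of a fingertip along the row, not lifting away from the row until all five are off, and leave the green fan switch on. Then swing the clear guard fully down over the switches and let go, with everything else left where it stands.

Things in the scene. Friction and masses are not known exactly. Their poses are not given: they have to be found in the camera images.
- console: oven line's switch box, grey steel, bolted down: 340 mm along its y, 165 mm along its x (-75 to +90 mm). Origin at bench height below the middle of the row of switches; its +x points to the hinged rear, away from the robot. Its switch plate is 80 mm above the bench; a rim 8 mm wide stands 14 mm above the plate round the switches (inner edges at x = -58 and +48, y = -162 and +162 mm).
- deck1_mid (a point): pivot middle of a white deck heater rocker at plate level (80 mm up), axes as the box's. Six rockers stand in one row along the box's y at its x = 0, 50 mm apart. Each is 68 mm along x (34 each way) and 40 mm wide along y; its flanks slope down 7 mm from crest to edges, so a fingertip drawn along the row rides up onto it from either side.
- deck1 (a joint): that rocker, rad: 0 is on (its half on the box's -x side, nearest the robot, with a black dot, rises from the pivot to 9 mm above the plate at its end), 0.24 is off (that half level, crest 1 mm above the plate, the other half proud). All start on. That half pressed at its end to below 4 mm above the plate snaps over to off by itself, with about 2 N, and stays.
- deck2_mid (a point): pivot middle of another white rocker, like deck1_mid. A closed fingertip that passes along the row 1 to 3 mm above the plate, over the dotted halves (some 24 mm to the -x side of the pivots), presses each in turn; nothing else stands proud there within the rim.
- deck2 (a joint): that rocker, as joint deck1
- deck3_mid (a point): pivot middle of another white deck rocker, like deck1_mid
- deck3 (a joint): that rocker, as joint deck1
- deck4_mid (a point): pivot middle of another white deck rocker, like deck1_mid
- deck4 (a joint): that rocker, as joint deck1
- deck5_mid (a point): pivot middle of another white deck rocker, like deck1_mid
- deck5 (a joint): that rocker, as joint deck1
- fan_mid (a point): pivot middle of the extractor fan's green rocker, of the same shape; it is at one end of the row, at either end
- fan (a joint): the fan's rocker, as joint deck1; on (0) at the start and to stay on
- guard (a joint): hinge of the clear splash guard, rad: 0 is shut, lying on the rim over all the switches; it starts standing open at 1.6 to 1.9, leaning a little back. A stiff hinge: it stays where it is left and takes 2 to 5 N at its edge to swing.
- guard_hinge (a point): middle of the guard's hinge line, 96 mm above the bench at x = +78 mm of the box; the line runs along the box's y, axes as the box's
- guard_edge (a point): middle of the guard's free edge, 150 mm from the hinge; its x runs along the guard to the hinge, y along the edge, z out of its outer face (up when shut, to the rear when open). A clear sheet 334 mm wide, 3 mm thick, red edge; on the outer face, 16 mm from the edge, a red bar 10 mm thick and 120 mm long along y, its far side 19 mm off the sheet.
- scraper_grip (a point): centre of the wooden grip of a dough scraper lying flat across the switch box on its rim: 150 mm along its x, 30 mm along its y, 22 mm high, this point half-way up (11 mm above the underside). The steel blade, 130 mm along x and 3 mm thick, is flush with the underside and reaches on the +y side to 86 mm from this point. 0.15 to 0.3 kg.
- crate: mint-green open utensil crate fixed on the bench, 280 mm along its own x, 200 mm along its own y, 60 mm high, walls and floor 5 mm; origin under its middle at bench height
- cutter_tin: round aluminium cutter tin standing in the crate's corner at +x, +y; 71 mm across, 66 mm high, origin under its middle
- shaker: aluminium flour shaker standing on the bench between the switch box and the crate, 62 mm across, 176 mm high, origin under its middle
- oil: amber oil bottle with a yellow cap, 64 mm across, 210 mm high, origin under its middle
- bowl: steel mixing bowl, 150 mm across, 75 mm high, origin under its middle
- loaf_tin: dark loaf tin with a loaf in it, 234 mm long along its own x, 114 mm wide, 70 mm high, origin under its middle
Things that resemble listed ones, but are neither listed nor needed, are in the scene too. Leave any yellow look-alike of the part that bears scraper_grip alone.

How it is judged:
By the outcome, as a careful person would: the job done as asked, in the order asked, and still so for the second after the job is handed in, with the robot touching nothing.
It also fails if it takes over 70 s, if anything falls off the work surface, if the arm or the gripper's body presses on something with over 40 N, if the wrist force passes 120 N, or if a joint passes its speed limit or range.

ROBOT

A 6-joint arm with a two-finger parallel gripper is mounted at the origin on the work surface. World frame = base frame: x ahead of the robot, y to its left, z up, the work surface at z = 0. Lengths are in m, angles in rad, forces in N, time in s.
With the tool pointing down it reaches from about 0.4 to 0.825 m from the base axis. Payload 7 kg.
Tool frame: the origin (TCP) lies midway between the tips of the shut fingers; the grasp point (between the pads) lies 19 mm behind it; z points along the fingers, y is the direction in which the jaws open and shut (so a half turn about z gives the same grasp; the last joint's range is limited). The gripper opens to 88 mm and grips with 3 to 60 N. Pads are 19 mm wide; open, the fingers measure 130 mm over their backs; the gripper's body (78 mm by 193 mm) begins 47 mm behind the grasp point.
Start: joints at [-0.899, 0.359, 0.012, 0, -1.224, -0.288], TCP at [0.253, -0.626, 0.227] pointing down, gripper open.
Joint ranges: [-3.07, 3.07], [-1.43, 2.12], [-1.02, 1.25], [-3.03, 1.67], [-3.05, -0], [-3.03, 3.03]. Speed limits (rad/s): [2.39, 2.39, 3.01, 3.14, 3.14, 3.14].

INTERFACE

Orientations are given as a rotation vector (axis times angle).
In Python, from cell import manip, cams, job gives the robot as it stands.
- The arm moves only by the shell command python3 -m inch 'ROWS' [FORCE]. ROWS is JSON, one flat list of numbers, 7 for each row, row after row: the shift along the tool's x, y, z scaled (see below), then the turn, a rotation vector about the tool's x, y, z scaled (see below), then the opening in per cent of the stroke, from 0 (shut) to 100 (fully open). A call has 1 to 12 rows; each row is the pose to reach, as a shift and turn from the pose commanded when the call began, along the tool's axes at that moment; what a row does not reach only later rows make up. The controller multiplies each number of a shift by 0.1 m and each number of a turn by 60 degrees. A row lasts 1/8 s, in which the tool goes at most 62.5 mm and 10.7 degrees, less where a joint would pass 70% of its speed; a pose out of reach is approached as far as the arm can. A call with a number of a shift or a turn outside -1 to 1 is refused whole. A call with a gripper value outside its range is refused whole. The fingers move at their own pace and stop on an object; FORCE is the grip in N (left out, the last holds). Time passes only in rows, so rows that repeat a pose let the fingers close. It gives the time, the measured TCP pose, the force and the opening at its end, in the units of the state.
- manip.read_state(): the state, without advancing time (a new reading comes with each control period).
- cams.camera(name): name is "side" or "top" or "wrist"; returns the picture (400x640x3 uint8, blue, green, red); there is no depth.
- cams.calibration(name): a dict with "fx", "fy", "cx", "cy" (pixels), "R" (3x3) and "t" (3): a world point X has camera coordinates R X + t. Camera axes: x right, y down, z forward; pixel columns grow to the right and rows downward; lengths in m; the calibration is good to about 2 mm. A picture is of the moment at which its call begins: read the wrist's pose just before it. calibration takes no time and is no camera call; for the wrist camera it gives the pose at the moment of the call.
- job.hand_in(): hands the job in, once; it reports no verdict.
The state is a dict: "clock": time; "joint_pos": joint angles; "dq": joint speeds; "joint_efforts": joint torques, N m; "tool_pos": TCP position; "orientation": TCP orientation; "ft_force": force on the tool from outside, world axes, zero at the start; "torque": the same for the moment, N m; "opening": finger opening in m.
Only numpy, scipy, OpenCV 4.12 (cv2) and the standard library are available. Lean on these libraries where they do the work, as an engineer would, in place of code of your own. Each camera call takes 0.05 s, during which the arm holds its last target. There are 200 camera calls.

## Working session

There is one attempt and no reset: what is moved stays moved. The work goes in short steps, Python scripts to look and compute and a shell command to move; the robot and the scene stay as the last step left them, time stands still between calls to the robot, and variables do not carry over. Pictures are saved under pics/ and viewed, about 8 in all and at most 12, crops included, and the job is handed in when it is done.

```bash
ls; mkdir -p pics
python3 - <<'E'
from cell import manip,cams,job
import cv2
print(manip.read_state())
for n in ("top","side"):
    im=cams.camera(n);cv2.imwrite(f"pics/{n}0.png",im);c=cams.calibration(n);print(n,c)
E
```

```text
pics
{'clock': 0.0, 'joint_pos': array([-8.98906579e-01,  3.59413700e-01,  1.10252882e-02, -3.60652083e-04,
       -1.22408606e+00, -2.88057689e-01]), 'dq': array([-4.26025405e-04, -1.11870586e-03,  1.41369640e-03,  1.92235875e-03,
        1.13110825e-03, -7.12813803e-05]), 'joint_efforts': array([ 3.03870647e-04, -5.82716775e+01,  2.93062162e+01,  6.99715465e+00,
        7.05628467e-03, -1.24163557e-04]), 'tool_pos': array([ 0.2525306 , -0.62543809,  0.22558884]), 'orientation': array([ 5.98947668e-01, -3.08348515e+00, -2.58373135e-03]), 'ft_force': array([-0.18833112, -1.37508111, -0.20437639]), 'torque': array([-0.02945488, -0.07507991, -0.02825788]), 'opening': 0.08759233436477928}
top {'fx': 426.96498340800827, 'fy': 426.96498340800827, 'cx': 318.5971129791565, 'cy': 192.2069745080518, 'R': array([[ 0.0240524 , -0.99967198,  0.00879854],
       [-0.99635299, -0.02469142, -0.08167647],
       [ 0.08186693, -0.00680193, -0.99662006]]), 't': array([0.03838248, 0.47449828, 1.47186758])}
side {'fx': 409.4620799449941, 'fy': 409.4620799449941, 'cx': 322.96579949754073, 'cy': 197.8579639036382, 'R': array([[-0.69811348, -0.71592081,  0.00974491],
       [-0.5380025 ,  0.51554279, -0.66690999],
       [ 0.47243082, -0.47082165, -0.74507456]]), 't': array([0.35291349, 0.27743609, 1.25513088])}
```

View pics/top0.png

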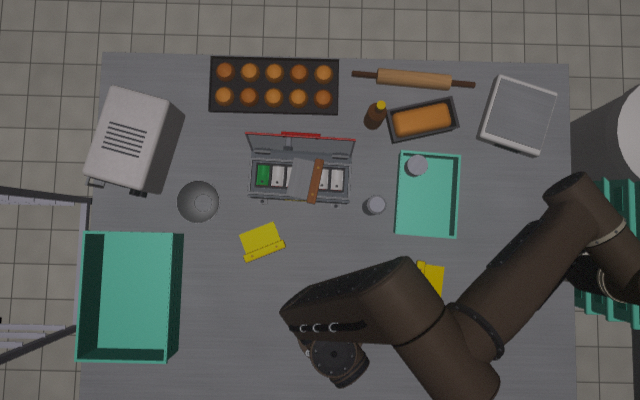

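View pics/side0.png

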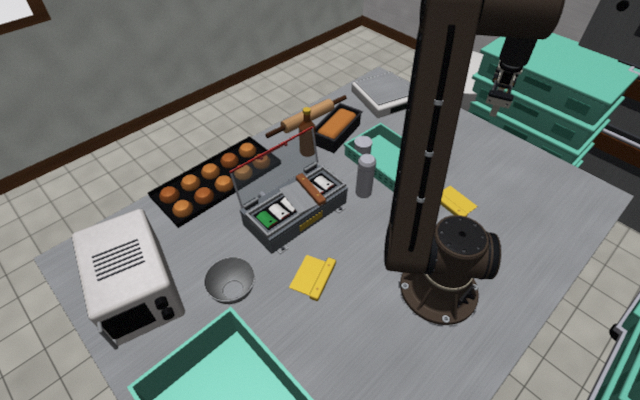

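Top view: the wooden-grip scraper lies at (315,181), blade toward +y. Yellow look-alikes are at (262,242) and (428,280). The mint crate with the tin is at (428,195). The bigger mint crate at (130,297) is another look-alike. The fan (green) is at (263,174), the +y end of the row. The shaker is at (374,205).

```bash
cat > h.py <<'E'
import numpy as np,cv2
from scipy.spatial.transform import Rotation as Ro
from cell import manip,cams
def ray(c,uv,z):
    d=np.array([(uv[0]-c['cx'])/c['fx'],(uv[1]-c['cy'])/c['fy'],1.]);R=np.array(c['R']);t=np.array(c['t'])
    o=-R.T@t;w=R.T@d
    return o+w*(z-o[2])/w[2]
def tri(c1,p1,c2,p2):
    A=[];b=[]
    for c,p in((c1,p1),(c2,p2)):
        P=np.array([[c['fx'],0,c['cx']],[0,c['fy'],c['cy']],[0,0,1]])@np.c_[c['R'],c['t']]
        A+=[p[0]*P[2]-P[0],p[1]*P[2]-P[1]]
    A=np.array(A);return np.linalg.lstsq(A[:,:3],-A[:,3],rcond=None)[0]
def mask(im,lo,hi):return cv2.inRange(cv2.cvtColor(im,cv2.COLOR_BGR2HSV),np.array(lo),np.array(hi))
def blobs(m,amin=30):
    out=[]
    for k in cv2.findContours(m,cv2.RETR_EXTERNAL,cv2.CHAIN_APPROX_NONE)[0]:
        if cv2.contourArea(k)>amin: out.append((cv2.contourArea(k),k,cv2.minAreaRect(k)))
    return sorted(out,key=lambda a:-a[0])
def shift(target,s=None):
    "tool-axis shift in move units to world TCP target"
    s=s or manip.read_state();R=Ro.from_rotvec(s['orientation']).as_matrix()
    return (R.T@(np.array(target)-s['tool_pos'])/0.1).round(3)
E
python3 - <<'E'
from h import *
im=cv2.imread('pics/top0.png');c=cams.calibration('top')
def show(n,m,z,amin=30):
    for a,k,r in blobs(m,amin)[:5]:
        print(n,int(a),np.round(r[0],1),[ray(c,p,z)[:2].round(3).tolist() for p in cv2.boxPoints(r)],ray(c,r[0],z)[:2].round(3))
show('mint',mask(im,(70,80,80),(90,255,255)),.06,500)
roi=np.zeros(im.shape[:2],np.uint8);roi[120:215,235:365]=255
show('green',mask(im,(45,100,40),(69,255,255))&roi,.085)
show('brown',mask(im,(5,80,50),(18,255,255))&roi,.116)
show('red',(mask(im,(0,120,80),(4,255,255))|mask(im,(175,120,80),(180,255,255)))&roi,.246,10)
print('shaker',ray(c,(374,203),.176)[:2],'oil',ray(c,(380,105),.21)[:2])
for p in [(248,152),(352,160),(351,203),(249,198)]:print(p,ray(c,p,.094)[:2].round(3))
print(Ro.from_rotvec(manip.read_state()['orientation']).as_matrix().round(3))
cr=cv2.resize(im[120:215,235:365],None,fx=6,fy=6,interpolation=cv2.INTER_CUBIC);cv2.imwrite('pics/crop1.png',cr)
E
```

```text
mint 11785 [123.3 297. ] [[-0.104, 0.839], [0.329, 0.846], [0.32, 0.536], [-0.113, 0.537]] [0.105 0.689]
mint 4989 [427.9 194. ] [[0.335, -0.208], [0.623, -0.225], [0.614, -0.437], [0.326, -0.417]] [ 0.473 -0.322]
green 208 [262.5 174.6] [[0.49, 0.261], [0.557, 0.258], [0.555, 0.218], [0.488, 0.221]] [0.522 0.239]
brown 346 [315.  180.8] [[0.433, 0.091], [0.578, 0.065], [0.573, 0.035], [0.428, 0.062]] [0.503 0.063]
red 151 [298.6 134.5] [[0.623, 0.204], [0.637, 0.204], [0.63, 0.027], [0.616, 0.027]] [0.626 0.115]
red 18 [343.  138.8] [[0.616, 0.018], [0.621, 0.018], [0.618, -0.054], [0.613, -0.054]] [ 0.617 -0.018]
red 16 [255.5 133.1] [[0.626, 0.276], [0.631, 0.276], [0.628, 0.213], [0.623, 0.213]] [0.627 0.244]
shaker [ 0.4310381 -0.1226576] oil [ 0.73362435 -0.13250916]
(248, 152) [0.596 0.289]
(352, 160) [ 0.578 -0.058]
(351, 203) [ 0.434 -0.058]
(249, 198) [0.442 0.28 ]
[[-0.927 -0.374 -0.001]
 [-0.374  0.927  0.001]
 [ 0.     0.001 -1.   ]]
```

View pics/crop1.png

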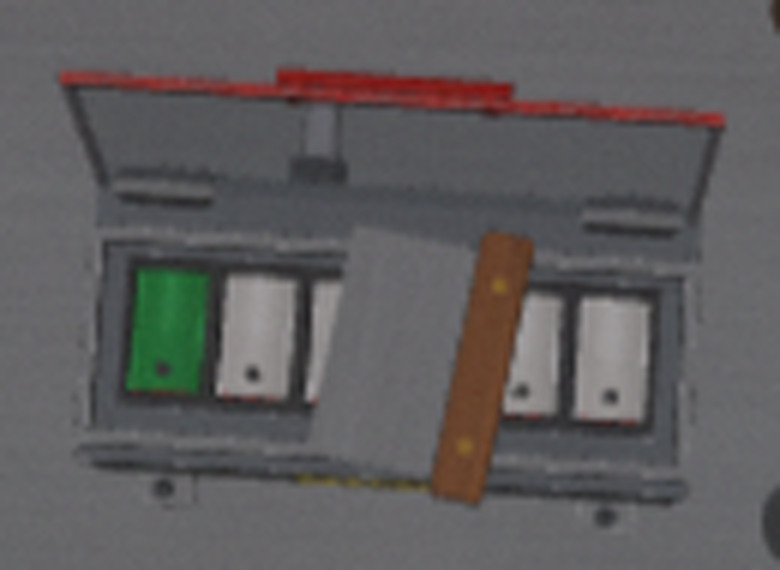

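```bash
python3 -m inch '[0,0,-0.35,0,0,0.17,100, 0,0,-0.7,0,0,0.34,100, 0,0,-0.7,0,0,0.5,100, 0,0,-0.7,0,0,0.536,100]' 
for i in 1; do :; done
python3 -m inch '[-0.09,0.5,0,0,0,0,100,-0.18,1,0,0,0,0,100]' >/dev/null
python3 -m inch '[-0.09,0.5,0,0,0,0,100,-0.18,1,0,0,0,0,100]' >/dev/null
python3 -m inch '[-0.09,0.5,0,0,0,0,100,-0.18,1,0,0,0,0,100]' 
python3 -m inch '[-0.09,0.5,0,0,0,0,100,-0.18,1,0,0,0,0,100]' >/dev/null
python3 -m inch '[-0.09,0.5,0,0,0,0,100,-0.18,1,0,0,0,0,100]' >/dev/null
python3 -m inch '[-0.09,0.5,0,0,0,0,100,-0.18,1,0,0,0,0,100]' >/dev/null
python3 -m inch '[-0.09,0.5,0,0,0,0,100,-0.16,1.0,0,0,0,0,100,-0.16,1.0,0,0,0,0,100,-0.16,1.0,0,0,0,0,100,-0.16,1.0,0,0,0,0,100]'
python3 - <<'E'
from h import *
c=cams.calibration('wrist');im=cams.camera('wrist');cv2.imwrite('pics/w1.png',im)
print(c,manip.read_state()['tool_pos'])
E
```

```text
clock: 0.6
tool_pos: [0.2528, -0.6257, 0.2966]
orientation: [0.283, 3.129, 0.0]
ft_force: [-0.2, 0.1, -0.1]
opening: 0.0877
clock: 1.35
tool_pos: [0.359, -0.3385, 0.2964]
orientation: [-0.279, -3.129, -0.0]
ft_force: [0.3, 0.2, -0.5]
opening: 0.0874
clock: 2.72
tool_pos: [0.4981, 0.0404, 0.2966]
orientation: [-0.28, -3.129, 0.0]
ft_force: [-0.2, 0.4, 0.3]
opening: 0.0878
{'fx': 354.2606388303583, 'fy': 354.2606388303583, 'cx': 315.5423345230156, 'cy': 194.2201236963842, 'R': array([[ 1.77256546e-01,  9.84164564e-01, -4.76667352e-04],
       [ 9.53728022e-01, -1.71655101e-01,  2.46854989e-01],
       [ 2.42864110e-01, -4.42112737e-02, -9.69052314e-01]]), 't': array([-0.1273673 , -0.51476552,  0.33834133])} [0.49811966 0.04036187 0.29672213]
```

View pics/w1.png

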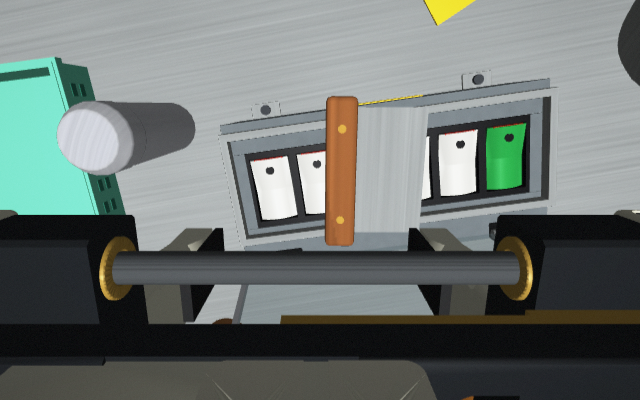

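The wrist view shows the wooden grip at (341,170) with the blade on the +y side, the green fan at (507,155) at the +y end, and white rockers at (274,187) and (458,162). The shaker is at (95,138).

Run:
```python
from h import *
im=cv2.imread('pics/w1.png');c=cams.calibration('wrist')
roi=np.zeros(im.shape[:2],np.uint8);roi[90:248,215:560]=255
def sh(n,m,z,amin=300):
    for a,k,r in blobs(m&roi,amin)[:6]:
        B=np.array([ray(c,p,z)[:2] for p in cv2.boxPoints(r)]);ctr=B.mean(0)
        e=[B[1]-B[0],B[2]-B[1]];e=sorted(e,key=lambda v:-np.linalg.norm(v));ang=np.arctan2(e[0][1],e[0][0])
        print(n,int(a),np.round(r[0],1),ctr.round(4),[round(float(np.linalg.norm(v)),4) for v in e],round(float(np.degrees(ang))%180,1))
sh('brown',mask(im,(5,80,50),(20,255,255)),.116)
sh('green',mask(im,(45,100,40),(75,255,255)),.085)
sh('white',mask(im,(0,0,205),(180,40,255)),.085)
# dots
hsv=cv2.cvtColor(im,cv2.COLOR_BGR2HSV)
for p in [(270,171),(317,164),(460,144),(509,138)]:
    w=im[p[1]-7:p[1]+8,p[0]-7:p[0]+8].max(2) ;ys,xs=np.nonzero(w<70);q=(xs.mean()+p[0]-7,ys.mean()+p[1]-7)
    print('dot',np.round(q,1),ray(c,q,.0865)[:2].round(4))
for n,p,z in [('rim inner -x-y',(229,143),.094),('rim out front R',(550,80),.094),('front L',(221,126),.094)]:print(n,ray(c,p,z)[:2].round(4))
print('shaker top',ray(c,(88,138),.176)[:2])
```

```text
brown 4325 [340.3 170.7] [0.5012 0.0635] [0.1473, 0.029] 169.0
green 2225 [504.1 155.4] [0.5188 0.2369] [0.0729, 0.0408] 172.7
white 2103 [457.5 162.5] [0.5176 0.1882] [0.0696, 0.0381] 176.2
white 2034 [273.9 188.4] [ 0.5106 -0.0079] [0.0664, 0.0388] 178.9
white 1308 [314.2 183. ] [0.5125 0.0358] [0.0656, 0.0287] 177.5
dot [269.8 170.2] [ 0.4894 -0.0078]
dot [316.8 163.4] [0.4912 0.0423]
dot [460.  143.9] [0.4974 0.1919]
dot [508.8 137.1] [0.4994 0.2419]
rim inner -x-y [ 0.4536 -0.0414]
rim out front R [0.4496 0.2799]
front L [ 0.4357 -0.0453]
shaker top [ 0.42520327 -0.12774211]
```

```bash
python3 -m inch '[0.01,0.23,0.4,0,0,0,100,0.01,0.23,0.8,0,0,0,100,0.01,0.23,1,0,0,0,100,0.01,0.23,1,0,0,0,100]' >/dev/null
python3 -m inch '[0,0,0.4,0,0,0,100,0,0,0.7,0,0,0,100,0,0,0.9,0,0,0,100,0,0,0.96,0,0,0,100,0,0,0.96,0,0,0,100,0,0,0.96,0,0,0,100]'
python3 -m inch '[0,0,0,0,0,0,0,0,0,0,0,0,0,0,0,0,0,0,0,0,0,0,0,0,0,0,0,0,0,0,0,0,0,0,0,0,0,0,0,0,0,0]' 40
python3 -m inch '[0,0,-0.3,0,0,0,0,0,0,-0.6,0,0,0,0,0,0,-1,0,0,0,0,0,0,-1,0,0,0,0]'
python3 - <<'E'
from h import *
c=cams.calibration('wrist');im=cams.camera('wrist');cv2.imwrite('pics/w2.png',im)
E
```

```text
clock: 4.03
tool_pos: [0.5023, 0.0643, 0.1018]
orientation: [0.278, 3.127, 0.001]
ft_force: [0.8, -0.1, -0.5]
opening: 0.0879
clock: 4.78
tool_pos: [0.5014, 0.064, 0.1005]
orientation: [-0.278, -3.129, 0.0]
ft_force: [-0.1, 0.6, -0.1]
opening: 0.033
clock: 5.28
tool_pos: [0.503, 0.0647, 0.2034]
orientation: [0.278, 3.124, 0.004]
ft_force: [-0.7, 0.6, -1.5]
opening: 0.0294
```

View pics/w2.png

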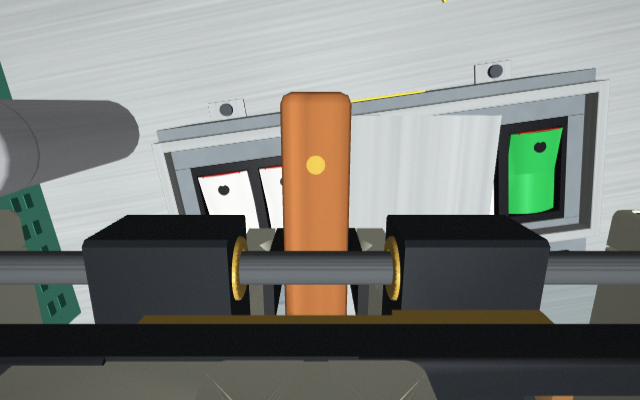

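The scraper is held (opening 29 mm, level). Next is carrying it toward the crate.

```bash
python3 -m inch '[0,0,-0.5,0,0,0,0,0,-0.3,-0.8,0,0,0,0,0,-0.7,-0.8,0,0,0,0,0,-1,-0.8,0,0,0,0]' >/dev/null
python3 -m inch '[0,-0.5,0,0,0,0,0,0,-1,0,0,0,0,0]' >/dev/null
python3 -m inch '[0,-0.5,0,0,0,0,0,0,-1,0,0,0,0,0]' >/dev/null
python3 -m inch '[0,-0.5,0,0,0,-0.06,0,0,-0.9,0,0,0,-0.12,0,0,-1,0,0,0,-0.12,0,0,-1,0,0,0,-0.12,0,0,-1,0,0,0,-0.12,0]'
python3 - <<'E'
from h import *
c=cams.calibration('wrist');im=cams.camera('wrist');cv2.imwrite('pics/w3.png',im)
import pickle;pickle.dump(c,open('c3.pkl','wb'))
t=cv2.imread('pics/top0.png');ct=cams.calibration('top')
g=t[150:182,400:432].astype(int);m=((g.max(2)-g.min(2))<30).astype(np.uint8)*255
for a,k,r in blobs(m,50)[:2]:print(a,r[0][0]+400,r[0][1]+150,r[1])
E
```

```text
clock: 6.95
tool_pos: [0.4309, -0.3288, 0.28]
orientation: [-0.081, -3.14, -0.001]
ft_force: [0.2, 0.1, -1.9]
opening: 0.0293
402.5 416.6206912994385 165.05172443389893 (27.155874252319336, 22.58837127685547)
```

View pics/w3.png

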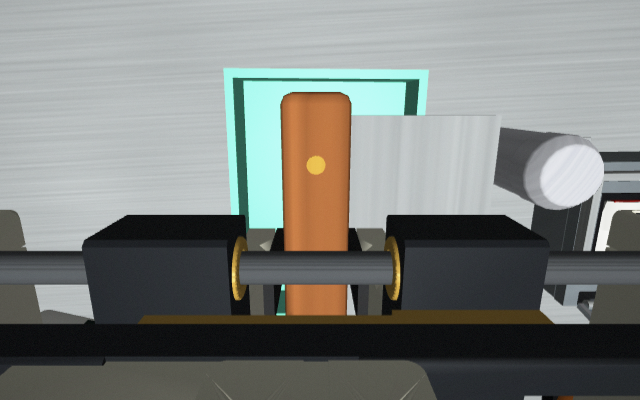

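Run:
```python
from h import *
import pickle;c=pickle.load(open('c3.pkl','rb'));ct=cams.calibration('top')
for p in [(224.5,69),(428.5,70),(231.5,200)]:print(p,ray(c,p,.06)[:2].round(4))
print('tin top',ray(ct,(416.6,165.1),.066)[:2])
a=ray(c,(224.5,69),.06)[:2];b=ray(c,(428.5,70),.06)[:2];y=(b-a)/np.linalg.norm(b-a);x=np.array([y[1],-y[0]])
ctr=(a+b)/2+.14*x;print('w',np.linalg.norm(b-a),'yaw',np.degrees(np.arctan2(x[1],x[0])),'ctr',ctr)
tgt=ctr-.042*x-.03*y;print(tgt,shift([*tgt,.013]))
R=Ro.from_rotvec(manip.read_state()['orientation']).as_matrix();print(np.degrees(np.arctan2(-R[1,0],-R[0,0])))
```

```text
(224.5, 69) [ 0.3241 -0.4158]
(428.5, 70) [ 0.3356 -0.2098]
(231.5, 200) [ 0.4611 -0.4238]
tin top [ 0.57049013 -0.28131215]
w 0.2063593845600042 yaw -3.2092580576340715 ctr [ 0.46963225 -0.32064299]
[ 0.42601863 -0.34824467] [ 0.039 -0.199  2.673]
-2.9212209402523097
```

```bash
python3 -m inch '[0.04,-0.2,0.4,0,0,0,0,0.04,-0.2,0.8,0,0,0,0,0.04,-0.2,1,0,0,0,0]' >/dev/null
python3 -m inch '[0,0,0.4,0,0,0,0,0,0,0.8,0,0,0,0,0,0,1,0,0,0,0]' >/dev/null
python3 -m inch '[0,0,0.3,0,0,0,0,0,0,0.5,0,0,0,0,0,0,0.6,0,0,0,0,0,0,0.65,0,0,0,0,0,0,0.68,0,0,0,0,0,0,0.68,0,0,0,0]'
python3 -c "
from h import *
print(shift([.426,-.348,.0115]),manip.read_state()['tool_pos'])"
```

```text
clock: 8.5
tool_pos: [0.4262, -0.3488, 0.0169]
orientation: [0.079, 3.139, -0.001]
ft_force: [-10.4, 15.6, 39.4]
opening: 0.0292
[0.002 0.008 0.054] [ 0.42620178 -0.34880323  0.01691166]
```

```bash
python3 -m inch '[0,0,-0.04,0,0,0,0,0,0,-0.04,0,0,0,0]'
python3 - <<'E'
from h import *
a=cams.camera('side');b=cams.camera('wrist')
f=cv2.resize(a[100:220,320:450],None,fx=4,fy=4,interpolation=cv2.INTER_CUBIC)[:480]
g=cv2.resize(b,(450,281));o=np.zeros((480+0,520,3),np.uint8);o=np.zeros((580,800,3),np.uint8);o[:480,:520]=f[:,:520];o[299:580,350:800]=g
cv2.imwrite('pics/s4.png',o)
E
```

```text
clock: 8.75
tool_pos: [0.4268, -0.3495, 0.0177]
orientation: [0.08, 3.138, -0.001]
ft_force: [-0.3, 0.3, -1.9]
opening: 0.0295
```

View pics/s4.png

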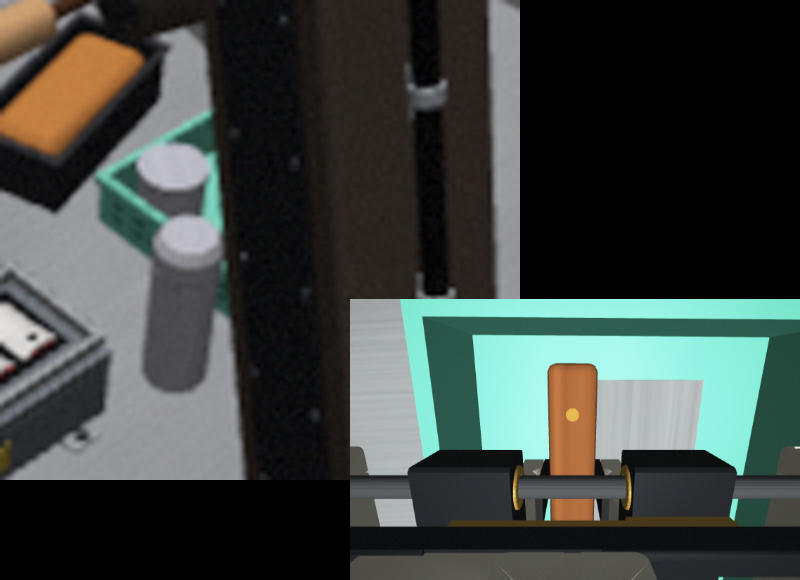

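```bash
python3 -m inch '[0,0,0.01,0,0,0,0,0,0,0.01,0,0,0,0,0,0,0.01,0,0,0,60,0,0,0.01,0,0,0,60,0,0,0.01,0,0,0,60,0,0,0.01,0,0,0,60]'
python3 -m inch '[0,0,-0.2,0,0,0,60,0,0,-0.5,0,0,0,60,0,0,-1,0,0,0,60,0,0,-1,0,0,0,60]'
python3 -m inch '[0,0,-0.5,0,0,0,0,0,0,-1,0,0,0,0,0,0,-1,0,0,0,0,0,0,-1,0,0,0,0]'
python3 - <<'E'
from h import *
b=cams.camera('wrist');cv2.imwrite('pics/w5.png',b)
E
```

```text
clock: 9.6
tool_pos: [0.4256, -0.3494, 0.0152]
orientation: [-0.082, -3.14, -0.0]
ft_force: [-0.2, -0.1, -0.2]
opening: 0.0521
clock: 10.1
tool_pos: [0.4282, -0.3506, 0.1195]
orientation: [0.08, 3.134, -0.005]
ft_force: [0.2, -0.4, -0.6]
opening: 0.0528
clock: 10.6
tool_pos: [0.4254, -0.3491, 0.2147]
orientation: [-0.082, -3.14, -0.001]
ft_force: [0.6, -0.3, -1.4]
opening: 0.0184
```

View pics/w5.png

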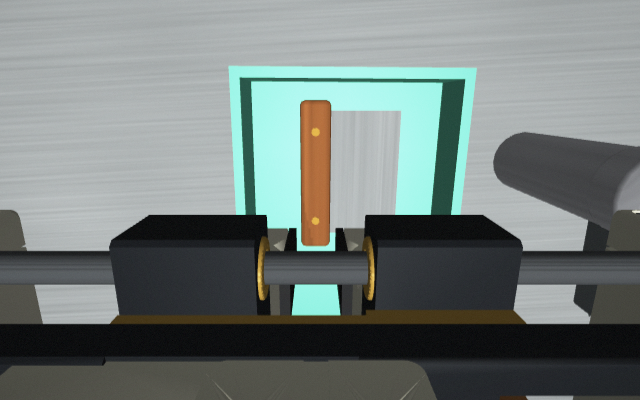

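The scraper lies flat in the crate, clear of the tin and walls (grip at (315,170)). Next is the drag, starting at the deck beside the fan and running away from the fan.

```bash
python3 -m inch '[0,0,-0.5,0,0,0,0,-0.08,0.4,-0.5,0,0,0,0,-0.08,0.9,-0.5,0,0,0,0]' >/dev/null
python3 -m inch '[-0.04,0.5,0,0,0,0,0,-0.08,1,0,0,0,0,0]' >/dev/null
python3 -m inch '[-0.04,0.5,0,0,0,0,0,-0.08,1,0,0,0,0,0]' >/dev/null
python3 -m inch '[-0.04,0.5,0,0,0,0,0,-0.08,1,0,0,0,0,0]' >/dev/null
python3 -m inch '[-0.04,0.5,0,0,0,0,0,-0.08,1,0,0,0,0,0]' >/dev/null
python3 -m inch '[-0.04,0.47,0,0,0,0,0,-0.04,0.47,0.5,0,0,0,0,-0.04,0.47,1,0,0,0,0,-0.04,0.47,1,0,0,0,0,-0.04,0.47,1,0,0,0,0]'
python3 - <<'E'
from h import *
print(shift([.4971,.1849,.0815]))
print('drag', (shift([.4895,-.0049,.0815])-shift([.4971,.1849,.0815])))
c=cams.calibration('wrist');im=cams.camera('wrist');cv2.imwrite('pics/w6.png',im)
g=mask(im,(45,100,40),(75,255,255))
for a,k,r in blobs(g,300):print(a,r[0],ray(c,r[0],.085))
E
```

```text
clock: 12.65
tool_pos: [0.4983, 0.1847, 0.1666]
orientation: [0.081, 3.14, -0.001]
ft_force: [0.3, 0.1, 1.1]
opening: 0.0001
[0.013 0.002 0.851]
drag [-2.200e-02 -1.899e+00  1.000e-03]
1644.5 (396.5, 198.0) [0.49736148 0.24111141 0.085     ]
```

View pics/w6.png

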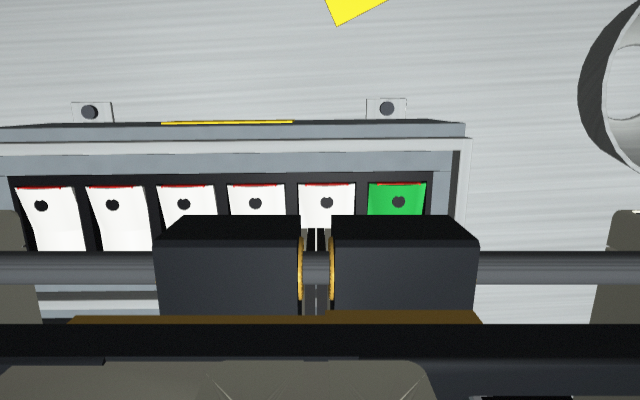

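All five white rockers are on and unobstructed, with dots from (41,205) to (327,202). The fan is at (398,201).

```bash
python3 -m inch '[0.01,0,0.4,0,0,0,0,0.01,0,0.7,0,0,0,0,0.01,0,0.77,0,0,0,0,0.01,0,0.82,0,0,0,0,0.01,0,0.85,0,0,0,0,0.01,0,0.85,0,0,0,0,0.01,0,0.85,0,0,0,0]'
python3 -m inch '[0,-0.08,0,0,0,0,0,0,-0.16,0,0,0,0,0,0,-0.24,0,0,0,0,0,0,-0.32,0,0,0,0,0,-0.01,-0.40,0,0,0,0,0,-0.01,-0.48,0,0,0,0,0,-0.01,-0.56,0,0,0,0,0,-0.01,-0.64,0,0,0,0,0,-0.01,-0.72,0,0,0,0,0,-0.01,-0.80,0,0,0,0,0,-0.01,-0.88,0,0,0,0,0,-0.01,-0.95,0,0,0,0,0]'
python3 -m inch '[0,-0.08,0,0,0,0,0,0,-0.16,0,0,0,0,0,0,-0.24,0,0,0,0,0,0,-0.32,0,0,0,0,0,-0.01,-0.40,0,0,0,0,0,-0.01,-0.48,0,0,0,0,0,-0.01,-0.56,0,0,0,0,0,-0.01,-0.64,0,0,0,0,0,-0.01,-0.72,0,0,0,0,0,-0.01,-0.80,0,0,0,0,0,-0.01,-0.88,0,0,0,0,0,-0.01,-0.95,0,0,0,0,0]'
python3 -m inch '[0,0,0,0,0,0,0,0,0,0,0,0,0,0,0,0,0,0,0,0,0]'
python3 - <<'E'
from h import *
im=cams.camera('wrist');t=cams.camera('top')[130:215,235:365]
cv2.imwrite('pics/w7.png',np.vstack([cv2.resize(im,(560,350))[:240],cv2.resize(t,(560,345),interpolation=cv2.INTER_CUBIC)]))
E
```

```text
clock: 13.58
tool_pos: [0.4969, 0.1848, 0.0811]
orientation: [0.081, 3.14, 0.001]
ft_force: [0.2, -0.2, 0.7]
opening: 0.0005
clock: 15.08
tool_pos: [0.493, 0.0894, 0.0808]
orientation: [0.081, 3.14, 0.001]
ft_force: [-0.4, 2.3, 3.2]
opening: 0.0003
clock: 16.58
tool_pos: [0.4891, -0.0055, 0.0808]
orientation: [0.081, 3.14, 0.001]
ft_force: [0.8, 3.3, 2.6]
opening: 0.0002
clock: 16.95
tool_pos: [0.4888, -0.0055, 0.0807]
orientation: [0.081, 3.141, -0.001]
ft_force: [2.0, -3.2, 4.0]
opening: 0.0008
```

View pics/w7.png

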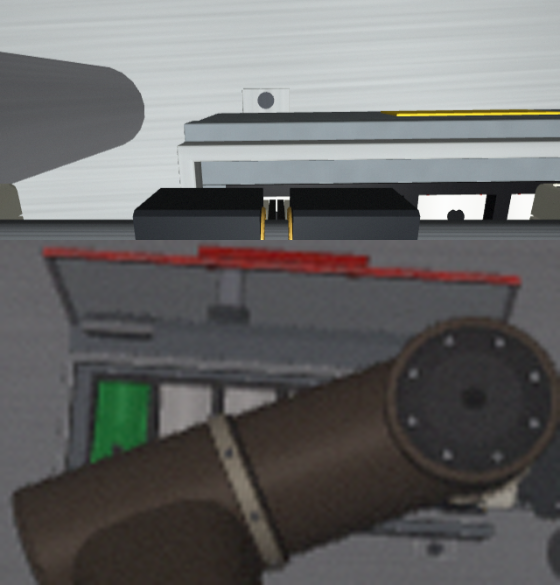

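Run:
```python
from h import *
ct=cams.calibration('side')
a=cv2.imread('pics/side0.png');b=cams.camera('side')
y=np.array([.04,.999]);m=np.array([.4944,.117])
def px(X):
    p=np.array(ct['R'])@X+ct['t'];return ct['fx']*p[0]/p[2]+ct['cx'],ct['fy']*p[1]/p[2]+ct['cy']
for t in(.125,.075,.025,-.025,-.075,-.125):
    p=m+t*y-np.array([.010,-.0004]);u,v=map(int,px(np.array([*p,.088])))
    out=[]
    for im in(a,b):
        w=im[v-5:v+6,u-7:u+8].astype(int);out.append((int(((w[...,2]-w[...,:2].max(2))>25).sum()),w.mean((0,1)).round().astype(int).tolist()))
    print(t,(u,v),out)
```

```text
0.125 (272, 223) [(2, [62, 92, 55]), (3, [78, 112, 69])]
0.075 (284, 215) [(9, [121, 121, 124]), (0, [161, 161, 161])]
0.025 (296, 207) [(0, [145, 143, 143]), (0, [160, 159, 159])]
-0.025 (308, 199) [(20, [127, 128, 133]), (0, [163, 162, 162])]
-0.075 (319, 192) [(91, [79, 95, 123]), (0, [143, 143, 143])]
-0.125 (330, 185) [(3, [120, 119, 121]), (0, [93, 93, 93])]
```

Red strips of all five decks have gone and the fan is unchanged. Lifting straight up to check.

```bash
python3 -m inch '[0,0,-0.3,0,0,0,0,0,0,-0.7,0,0,0,0,0,0,-1,0,0,0,0]' >/dev/null
python3 -m inch '[0,0,-0.5,0,0,0,0,0,0,-1,0,0,0,0]' >/dev/null
python3 -m inch '[-0.2,0.5,-0.1,0,0,0,0,-0.2,1,-0.1,0,0,0,0,-0.2,1,-0.1,0,0,0,0,-0.2,1,-0.1,0,0,0,0]'
python3 - <<'E'
from h import *
im=cams.camera('wrist');cv2.imwrite('pics/w8.png',im)
print(shift([.675,.205,.292]))
E
```

```text
clock: 18.23
tool_pos: [0.5132, 0.0938, 0.2898]
orientation: [-0.08, -3.139, 0.001]
ft_force: [-0.4, -0.5, 0.1]
opening: 0.0002
[-1.557  1.199 -0.022]
```

View pics/w8.png

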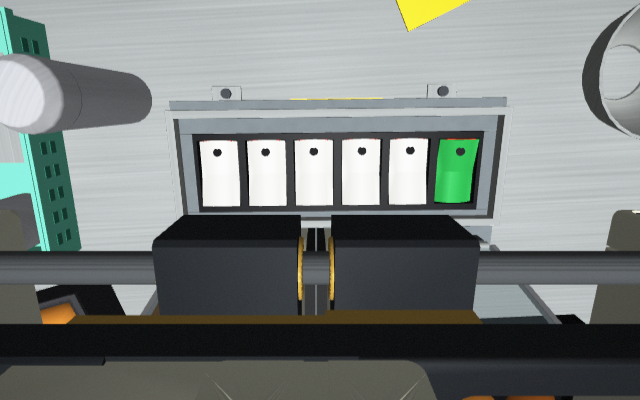

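All five white rockers are flat (off) and the green fan is still tilted (on). Next I move behind the guard.

```bash
python3 -m inch '[-0.4,0.3,0,0,0,0,0,-0.8,0.6,0,0,0,0,0]' >/dev/null
python3 -m inch '[-0.4,0.3,0,0,0,0,0,-0.76,0.6,0,0,0,0,0,-0.76,0.6,0,0,0,0,0,-0.76,0.6,0,0,0,0,0]'
python3 - <<'E'
from h import *
ct=cams.calibration('top');im=cams.camera('top');m=(mask(im,(0,120,80),(4,255,255))|mask(im,(175,120,80),(180,255,255)));m[:120]=0;m[160:]=0
ys,xs=np.nonzero(m);print(xs.min(),xs.max(),[ray(ct,(x,np.mean(ys[xs==x])),.243)[:2].round(3) for x in (xs.min()+1,xs.max()-1)])
E
python3 -m inch '[0,0,0.3,0,0,0,0,0,0,0.6,0,0,0,0,0,0,0.87,0,0,0,0,0,0,0.87,0,0,0,0,0,0,0.87,0,0,0,0]'
```

```text
clock: 19.02
tool_pos: [0.6757, 0.2042, 0.2898]
orientation: [-0.083, -3.139, 0.001]
ft_force: [-0.3, -0.3, 0.8]
opening: -0.0001
245 354 [array([0.629, 0.273]), array([ 0.616, -0.048])]
clock: 19.7
tool_pos: [0.6763, 0.205, 0.2057]
orientation: [0.082, 3.138, 0.001]
ft_force: [0.3, 0.3, 0.9]
opening: 0.0005
```

```bash
python3 -m inch '[0.2,0,0,0,0,0,0,0.36,0,-0.02,0,0,0,0,0.46,0,-0.03,0,0,0,0,0.55,0,-0.04,0,0,0,0,0.64,0,-0.05,0,0,0,0,0.74,0,-0.05,0,0,0,0,0.84,0,-0.046,0,0,0,0,0.95,0,-0.02,0,0,0,0]'
python3 -m inch '[0.11,0,0.035,0,0,0,0,0.215,0,0.08,0,0,0,0,0.315,0,0.135,0,0,0,0,0.41,0,0.2,0,0,0,0,0.5,0,0.275,0,0,0,0,0.575,0,0.36,0,0,0,0]'
python3 -m inch '[0.07,0,0.09,0,0,0,0,0.13,0,0.19,0,0,0,0,0.185,0,0.29,0,0,0,0,0.225,0,0.4,0,0,0,0,0.255,0,0.51,0,0,0,0]'
python3 -m inch '[0.02,0,0.11,0,0,0,0,0.025,0,0.2,0,0,0,0,0.025,0,0.23,0,0,0,0,0.025,0,0.23,0,0,0,0]'
```

```text
clock: 20.7
tool_pos: [0.5803, 0.2102, 0.2054]
orientation: [-0.082, -3.14, 0.0]
ft_force: [2.4, -0.8, 0.3]
opening: 0.0004
clock: 21.45
tool_pos: [0.5228, 0.2133, 0.1691]
orientation: [-0.081, -3.14, -0.0]
ft_force: [0.1, -0.8, 2.0]
opening: 0.0003
clock: 22.08
tool_pos: [0.4979, 0.2146, 0.1178]
orientation: [0.081, 3.14, 0.0]
ft_force: [0.6, -0.4, -0.2]
opening: 0.0005
clock: 22.58
tool_pos: [0.4957, 0.2148, 0.098]
orientation: [0.08, 3.14, 0.0]
ft_force: [-11.2, -2.1, 27.9]
opening: 0.0008
```

```bash
python3 -m inch '[0,0,-0.1,0,0,0,0,0,0,-0.5,0,0,0,0,0,0,-1,0,0,0,0]' >/dev/null
python3 -m inch '[0.5,0,-0.5,0,0,0,0,0.5,0,-1,0,0,0,0]' >/dev/null
python3 -m inch '[0.3,-0.5,-0.2,0,0,0,0,0.3,-1,-0.2,0,0,0,0,0.3,-1,-0.2,0,0,0,0,0.3,-1,-0.2,0,0,0,0]'
python3 - <<'E'
from h import *
w=cams.camera('wrist');s=cams.camera('side');t=cams.camera('top')
cs=cams.calibration('side');ct=cams.calibration('top')
red=lambda im:(mask(im,(0,120,60),(4,255,255))|mask(im,(175,120,60),(180,255,255)))
for n,im in(('side',s),('top',t)):
    for a,k,r in blobs(red(im),10)[:4]:
        print(n,a,[cv2.boxPoints(r).round(0).tolist()])
top=cv2.resize(t,(480,300)); o=np.zeros((600,800,3),np.uint8)
o[:300,:480]=cv2.resize(w,(480,300));o[300:,:320]=cv2.resize(s[100:300,200:413],(320,300));o[300:,320:]=cv2.resize(t[60:260,160:480],(480,300))
cv2.imwrite('pics/fin.png',o)
E
```

```text
clock: 23.7
tool_pos: [0.4106, 0.119, 0.3154]
orientation: [-0.083, -3.14, -0.001]
ft_force: [0.2, -0.1, 0.7]
opening: 0.0002
side 85.5 [[[268.0, 234.0], [345.0, 183.0], [346.0, 185.0], [269.0, 235.0]]]
side 53.0 [[[292.0, 211.0], [319.0, 193.0], [321.0, 196.0], [294.0, 214.0]]]
```

View pics/fin.png

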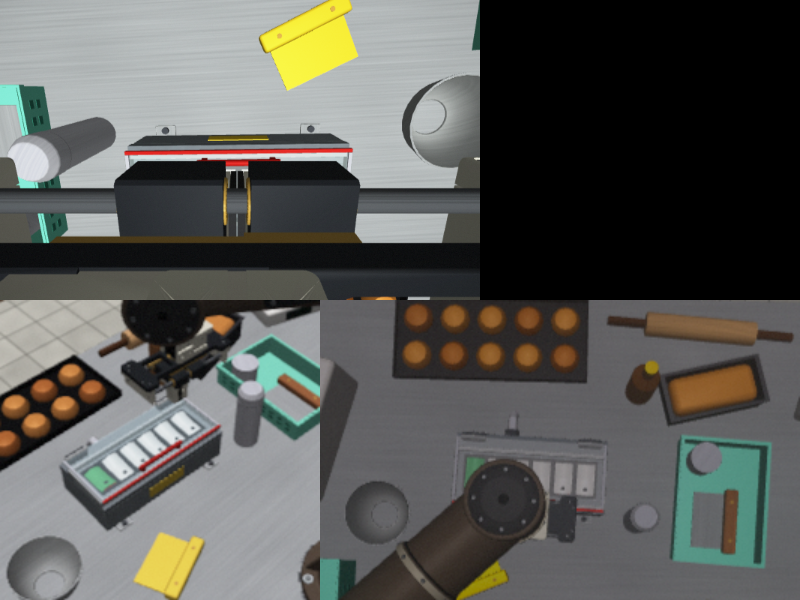

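```bash
python3 - <<'E'
from h import *
c=cams.calibration('side')
def px(X):
    p=np.array(c['R'])@X+c['t'];return (c['fx']*p[0]/p[2]+c['cx'],c['fy']*p[1]/p[2]+c['cy'])
for a in(0,.04,.1):
  out=[]
  for s in(.167,-.167):
    u=.15*np.cos(a);h=np.array([.5963,.1129])+s*np.array([.04,.999])+u*np.array([-.999,.04])
    out.append(np.round(px(np.array([*h,.096+.15*np.sin(a)])),1))
  print(a,out)
E
python3 -c "
from h import *
print(manip.read_state()['ft_force'])
from cell import job
print(job.hand_in())"
```

```text
0 [array([268.8, 235.8]), array([346.5, 184. ])]
0.04 [array([268.6, 234.6]), array([346.5, 182.8])]
0.1 [array([268.2, 232.7]), array([346.5, 180.8])]
[-0.08678448  0.13623613  0.2864486 ]
the job is handed in; nothing more can be done
None
```

I finished the job and handed it in at about 24 s of the 70 s allowed; no verdict came back.

- **Scraper:** it lies flat in the mint crate, clear of the cutter tin and the walls. While lowering it I met the crate floor about 5 mm sooner than expected, with about 39 N on the wrist. I backed off and released it a few millimetres above the floor. The pictures afterwards show it flat.
- **Switches:** one drag with the closed fingertip, about 1 mm above the plate, started at the deck beside the fan and ran away from it. Before lifting, the red end strips of all five decks had gone from the side view. A wrist picture afterwards showed all five white rockers flat and the green fan rocker still on.
- **Guard:** I pushed it down from behind until it rested on the rim, with about 28 N at the end, then lifted clear. In the side view its red edge was within about 1 pixel of where a shut guard should be. That is accurate to about 0.04 rad, so I can't rule out a very small gap.
- **Everything else:** the oil bottle, shaker, bowl, loaf tin, cutter tin and the yellow scraper still in view look undisturbed in the last pictures. The second yellow look-alike was not in those pictures, but the arm never went near it. The robot is touching nothing, with the force reading near zero.

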